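Overhang the empty coaster on the desk shelf

TASK

Slide the empty round coaster across the low desk shelf, away from the robot, until 30 mm of it sticks out over the shelf's far long edge, so that someone seated there can pick it up by its rim. Push it with the fingertips or the outside of the fingers: it must stay flat on the shelf, never pinched or lifted, and not fall off. Leave the square coaster with its mug and everything else where they are, and finish clear of everything.

Things in the scene. Friction and masses are not known exactly. Their poses are not given: they have to be found in the camera images.
- round_center (a point): Centre (half-way up) of the loose round coaster: a flat disc 96 mm in diameter and 10 mm thick, dark wood on a cork bottom, about 70 g, lying flat and empty on the desk shelf. z is up.
- shelf_edge (a point): Mid-point of the far long edge, at the top face, of the fixed desk shelf: a light-wood board 220 mm deep, 560 mm long, 22 mm thick, its top 60 mm above the desk. +x is level and points out over that edge, away from the robot; +y runs along the edge, +z up. In this frame the board spans x -220 to 0, y -280 to 280 mm. Overhang of the round coaster = 48 mm + x of its centre here.
- square_coaster: Loose square coaster, 96 x 96 mm and 10 mm thick, same materials, on the shelf about 190 mm along from the round one (either side), with the mug standing on it. Origin at the centre of its underside.
- mug: Frosted glass mug, 76 mm in diameter, 90 mm tall, standing on the square coaster, its handle pointing roughly away from the robot. Origin at the centre of its underside. To be left alone.
- clip_tin: Small round steel tin, 48 mm in diameter and 30 mm tall, near the +y end of the shelf. Origin at the centre of its underside. To be left alone.
- eraser: White eraser 50 x 22 x 13 mm near the -y end of the shelf. Origin at the centre of its underside. To be left alone.
- pencil_case: Teal plastic pencil case 70 x 200 x 36 mm on the desk to the left. Origin at the centre of its underside. To be left alone.
- spoon_rest: Stainless steel spoon rest on the desk beyond the shelf: a round dish 100 mm across and 16 mm high with a flat tab on its own -x side reaching 120 mm from the centre. Origin under the dish centre. To be left alone.
- desk_fan: Black desk fan 270 mm tall on a round 140 mm foot, on the desk to the right. Origin at the centre of its underside. To be left alone.
- round_coaster: The same round coaster, origin at the centre of its underside.

How it is judged:
By the outcome, as a careful person would: the job done as asked, in the order asked, and still so for the second after the job is handed in, with the robot touching nothing.
It also fails if it takes over 40 s, if anything falls off the work surface, if the arm or the gripper's body presses on something with over 40 N, if the wrist force passes 120 N, or if a joint passes its speed limit or range.

ROBOT

A 7-joint arm with a two-finger parallel gripper is mounted at the origin on the work surface. World frame = base frame: x ahead of the robot, y to its left, z up, the work surface at z = 0. Lengths are in m, angles in rad, forces in N, time in s.
With the tool pointing down it reaches from about 0.425 to 0.925 m from the base axis. Payload 6.8 kg.
Tool frame: the origin (TCP) lies on the mounting face of the last link; the fingertips stand 173 mm ahead of it and the grasp point (between the pads) lies 155 mm ahead of it; y points along the fingers, x is the direction in which the jaws open and shut, and the axes are right-handed (so a half turn about y gives the same grasp; the last joint's range is limited). The gripper opens to 85 mm and grips with 20 to 120 N. Pads are 22 mm wide; open, the fingers measure 114 mm over their backs; the gripper's body (76 mm by 85 mm) begins 54 mm behind the grasp point. The pads swing forward as they close: fully open they stand 13 mm farther back than shut.
Start: joints at [1.006, 0.477, 0.022, 1.555, -0.011, 1.109, -0.083], TCP at [0.298, -0.606, 0.405] pointing down, gripper open.
Joint ranges: [-2.96, 2.96], [-0.34, 2.1], [-1.41, 1.46], [0.24, 2.44], [-1.37, 4.51], [0.17, 1.92], [-2.96, 2.96]. Speed limits (rad/s): [2.39, 2.39, 3.14, 3.14, 3.14, 3.14, 3.14].

INTERFACE

Orientations are given as a rotation vector (axis times angle).
In Python, from bench import r gives the robot as it stands.
- The arm moves only by the tool step_arm, never from a script. Its arguments are lists of equal length, an entry for each row: "xyz": the shift along the tool's x, y, z scaled (see below), a list of three; "rotation": the turn, a rotation vector about the tool's x, y, z scaled (see below), a list of three. A call has 1 to 20 rows; each row is the pose to reach, as a shift and turn from the pose measured when the call began, along the tool's axes at that moment; what a row does not reach only later rows make up. The controller multiplies each number of a shift by 30 cm and each number of a turn by 90 degrees. A row lasts 1/8 s, in which the tool goes at most 62.5 mm and 10.7 degrees, less where a joint would pass 70% of its speed; a pose out of reach is approached as far as the arm can. A call with a number of a shift or a turn outside -1 to 1 is refused whole. A call with a gripper value outside its range is refused whole. "grip" is the closure, from 0 (fully open) to 1 (shut), set as the call begins (left out, the last holds). The fingers move at their own pace and stop on an object; "force" is the grip in N (left out, the last holds). Time passes only in rows, so rows that repeat a pose let the fingers close. It gives the time, the measured TCP pose, the force and the opening at its end, in the units of the state.
- r.get_obs(): the state, without advancing time (a new reading comes with each control period).
- r.grab_frame(name): name is "scene" or "top"; returns a dict with "pixels" (420x560x3 uint8, red, green, blue), "fx", "fy", "cx", "cy" (pixels), "dist_coeffs" ([k1, k2, p1, p2, k3] as OpenCV has them; the pictures are not rectified), "position" and "attitude" of the camera in the world. Camera axes: x right, y down, z forward; pixel columns grow to the right and rows downward; lengths in m; the calibration is good to about 2 mm. A picture is of the moment at which its call begins. There is no depth.
- r.hand_in(): hands the job in, once; it reports no verdict.
The state is a dict: "clock": time; "joints": joint angles; "qvel": joint speeds; "tau": joint torques, N m; "tcp_pos": TCP position; "orientation": TCP orientation; "contact_force": force on the tool from outside, world axes, zero at the start; "moment": the same for the moment, N m; "grip_width": finger opening in m.
Only numpy, scipy, OpenCV 4.12 (cv2) and the standard library are available. Lean on these libraries where they do the work, as an engineer would, in place of code of your own. Each camera call takes 0.05 s, during which the arm holds its last target.

## Working session

There is one attempt and no reset: what is moved stays moved. The work goes in short steps, Python scripts to look and compute and a tool call to move; the robot and the scene stay as the last step left them, time stands still between calls to the robot, and variables do not carry over. Pictures are saved under pics/ and viewed, and the job is handed in when it is done.

Besides the shell and the picture viewer there is one more tool, called after "Call:" as name(argument=value, ...) on one line, values as JSON. step_arm: Moves the arm, as the interface text tells. Its arguments: {"type":"object","properties":{"xyz":{"type":"array"},"rotation":{"type":"array"},"grip":{"type":"number"},"force":{"type":"number"}},"required":["xyz","rotation"]}

```bash
ls; mkdir -p pics; python3 - <<'E'
from bench import r
import cv2
print(r.get_obs())
for n in("scene","top"):
    f=r.grab_frame(n); cv2.imwrite(f"pics/{n}0.png",f["pixels"][:,:,::-1])
    print({k:v for k,v in f.items() if k!="pixels"})
E
```

```text
pics
{'clock': 0.0, 'joints': array([ 1.00590685,  0.47779945,  0.02235963,  1.55645071, -0.01153598,
        1.10927614, -0.08311512]), 'qvel': array([ 0.00016119, -0.00028359,  0.00067905,  0.00048814, -0.00061302,
        0.0013946 , -0.00076731]), 'tau': array([-1.43789093e-03, -5.96447539e+01,  1.60782795e+00, -2.81191278e+01,
        1.26418151e-02,  9.34084004e-03, -2.07858102e-05]), 'tcp_pos': array([ 0.29760413, -0.60554846,  0.40372654]), 'orientation': array([-1.39044586,  0.867712  , -0.8651086 ]), 'contact_force': array([ 0.2837929 ,  0.32956835, -0.05726863]), 'moment': array([ 0.02258645, -0.0005976 ,  0.01604012]), 'grip_width': 0.08525758823923874}
{'fx': 442.25424457062945, 'fy': 442.25424457062945, 'cx': 274.1064498607924, 'cy': 209.59839250209004, 'dist_coeffs': array([0.02240933, 0.        , 0.        , 0.        , 0.        ]), 'position': array([1.55223619, 0.33505474, 0.92042974]), 'attitude': array([-1.42698551, -2.03649011,  0.96766615])}
{'fx': 508.21310642290905, 'fy': 508.21310642290905, 'cx': 287.38537222090923, 'cy': 208.98303830775293, 'dist_coeffs': array([-0.13475524,  0.        ,  0.        ,  0.        ,  0.        ]), 'position': array([ 0.34758948, -0.0317617 ,  1.86423202]), 'attitude': array([-2.15535955,  2.1292296 , -0.12860705])}
```

View pics/scene0.png

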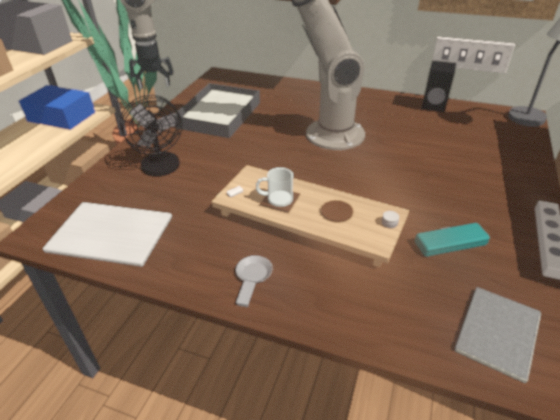

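View pics/top0.png

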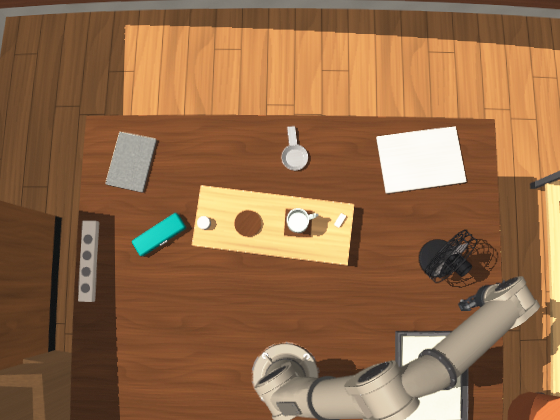

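```bash
python3 - <<'E'
from bench import r
from scipy.spatial.transform import Rotation as R
o=r.get_obs();print(o['clock'],R.from_rotvec(o['orientation']).as_matrix().round(3))
for n in("scene","top"):
    pass
E
```

```text
0.1 [[ 0.441 -0.001  0.897]
 [-0.897  0.001  0.441]
 [-0.002 -1.    -0.   ]]
```

```bash
cat > h.py <<'E'
import cv2,numpy as np
from scipy.spatial.transform import Rotation as R
def ray(f,uv,z):
    K=np.array([[f['fx'],0,f['cx']],[0,f['fy'],f['cy']],[0,0,1]])
    p=cv2.undistortPoints(np.array(uv,float).reshape(-1,1,2),K,f['dist_coeffs']).reshape(-1,2)
    d=np.c_[p,np.ones(len(p))]@R.from_rotvec(f['attitude']).as_matrix().T
    return f['position']+d*((z-f['position'][2])/d[:,2])[:,None]
def proj(f,P):
    K=np.array([[f['fx'],0,f['cx']],[0,f['fy'],f['cy']],[0,0,1]])
    Rm=R.from_rotvec(f['attitude']).as_matrix().T
    return cv2.projectPoints(np.array(P,float).reshape(-1,3),Rm,-Rm@f['position'],K,f['dist_coeffs'])[0].reshape(-1,2)
def edges(f,lab=''):
    pass
E
python3 - <<'E'
from h import *
from bench import r
for n,roi,dr in(("top",(185,180,365,270),(225,200,272,245)),("scene",(205,165,415,265),(312,195,362,228))):
    f=r.grab_frame(n);im=f['pixels'][:,:,::-1].copy()
    x0,y0,x1,y1=roi
    hsv=cv2.cvtColor(im,cv2.COLOR_BGR2HSV)
    print(n,hsv[(233,222) if n=='top' else (235,330)],hsv[(222,248) if n=='top' else (211,337)],hsv[(290,300)if n=='top' else (250,200)])
    big=cv2.resize(im[y0:y1,x0:x1],None,fx=4 if n=='top' else 3.5,fy=4 if n=='top' else 3.5,interpolation=cv2.INTER_CUBIC)
    cv2.imwrite(f"pics/{n}1.png",big)
E
```

```text
top [ 23 104 254] [ 11 162 131] [ 11 162 132]
scene [ 16  84 224] [ 12 119 135] [ 10 121 122]
```

View pics/top1.png

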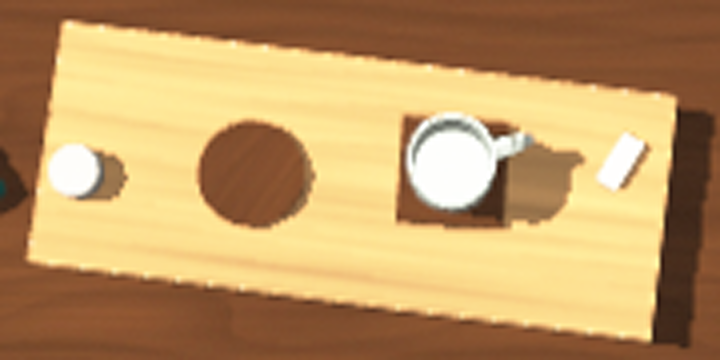

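View pics/scene1.png

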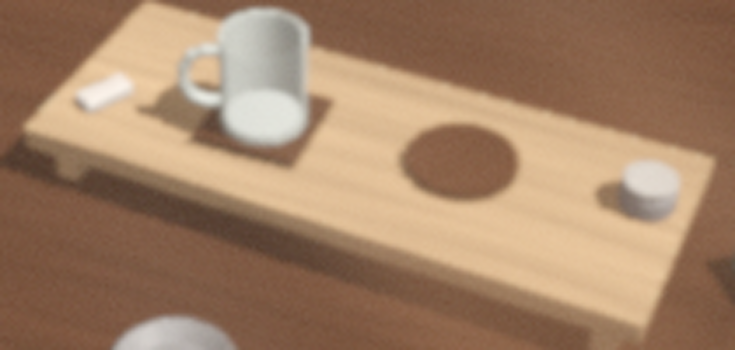

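```bash
cat >> h.py <<'E'
def measure(r,save=None):
    """shelf corners & disc from both cameras; returns dict"""
    out={}
    for n in("top","scene"):
        f=r.grab_frame(n);im=f['pixels'][:,:,::-1].copy()
        hsv=cv2.cvtColor(im,cv2.COLOR_BGR2HSV)
        x0,y0,x1,y1=(185,180,365,272) if n=="top" else (205,165,415,265)
        m=np.zeros(im.shape[:2],np.uint8)
        m[y0:y1,x0:x1]=255*(hsv[y0:y1,x0:x1,2]>(190 if n=='top' else 178))
        cs=cv2.findContours(m,cv2.RETR_CCOMP,cv2.CHAIN_APPROX_NONE)
        c=max(cs[0],key=cv2.contourArea)
        out[n]=(f,im,m,c)
    return out
E
python3 - <<'E'
from h import *
from bench import r
for n,(f,im,m,c) in measure(r).items():
    P=ray(f,c[:,0],0.06)[:,:2].astype(np.float32)
    (cx,cy),(w,h),a=cv2.minAreaRect(P)
    print(n,cx,cy,w,h,a); print(cv2.boxPoints(((cx,cy),(w,h),a)))
    cs,hi=cv2.findContours(m,cv2.RETR_CCOMP,cv2.CHAIN_APPROX_NONE)
    for k,hh in zip(cs,hi[0]):
        if hh[3]>=0 and cv2.contourArea(k)>150:
            q=ray(f,k[:,0],0.07)[:,:2].astype(np.float32)
            print('hole',cv2.contourArea(k),k[:,0].mean(0),cv2.fitEllipse(q))
    cv2.imwrite(f"pics/{n}m.png",m)
E
```

```text
top 0.5406500697135925 0.05364811420440674 0.5612674951553345 0.22268420457839966 83.53125
[[ 0.39840025 -0.21265501]
 [ 0.61966676 -0.2377429 ]
 [ 0.6828999   0.31995124]
 [ 0.46163338  0.34503913]]
hole 638.5 [248.33333333 223.19753086] ((0.5426169037818909, 0.13907748460769653), (0.09768860787153244, 0.10669507831335068), 167.8759765625)
hole 635.0 [302.17307692 225.04487179] ((0.5446124076843262, -0.05860466882586479), (0.10466652363538742, 0.16904520988464355), 175.32382202148438)
scene 0.5234680771827698 0.053969353437423706 0.5640776753425598 0.2619199752807617 83.40076446533203
[[ 0.3609628  -0.21115035]
 [ 0.62114733 -0.24125123]
 [ 0.68597335  0.31908906]
 [ 0.42578882  0.34918994]]
hole 159.0 [385.25   222.5625] ((0.5543460845947266, 0.2848253846168518), (0.04105992987751961, 0.06557131558656693), 162.0156707763672)
hole 619.0 [335.93902439 210.98780488] ((0.5491090416908264, 0.14016394317150116), (0.10158511996269226, 0.10667012631893158), 79.18000030517578)
```

```bash
cat >> h.py <<'E'
def fine(r,T0=None,verbose=True):
    """top view: far edge line and disc at threshold half-levels"""
    f=r.grab_frame("top");im=f['pixels'][:,:,::-1].copy()
    hsv=cv2.cvtColor(im,cv2.COLOR_BGR2HSV);V=hsv[:,:,2].astype(float)
    return f,im,V
def subedge(V,uv0,uv1,thr,n=40):
    # crossing of thr along segment
    t=np.linspace(0,1,n*5);P=np.outer(1-t,uv0)+np.outer(t,uv1)
    v=cv2.remap(V.astype(np.float32),P[:,0].astype(np.float32)[None],P[:,1].astype(np.float32)[None],cv2.INTER_LINEAR)[0]
    s=np.where(np.diff(np.sign(v-thr))!=0)[0]
    return [P[i] for i in s]
def analyse(f,V,c0,thr_e,thr_d,ang=np.deg2rad(-6.47),mid=(0.651,0.041)):
    n=np.array([np.cos(ang),np.sin(ang)]);t=np.array([-n[1],n[0]]);mid=np.array(mid)
    E=[]
    for s in np.linspace(-.25,.26,60):
        a=mid+s*t
        if abs((a-np.array(c0)[:2])@t)<.055: continue
        q=proj(f,[[*(a-.02*n),.06],[*(a+.025*n),.06]])
        e=subedge(V,q[0],q[1],thr_e)
        if e: E.append(ray(f,[e[0]],.06)[0,:2])
    E=np.array(E);vx,vy,x0,y0=cv2.fitLine(E.astype(np.float32),cv2.DIST_HUBER,0,1e-4,1e-4).ravel()
    if vy<0: vx,vy=-vx,-vy
    tt=np.array([vx,vy]);nn=np.array([vy,-vx]);p=np.array([x0,y0])
    D=[]
    for a in np.linspace(0,2*np.pi,73)[:-1]:
        u=np.array([np.cos(a),np.sin(a)])
        q=proj(f,[[*(np.array(c0)+.025*u),.07],[*(np.array(c0)+.065*u),.07]])
        e=subedge(V,q[0],q[1],thr_d)
        if e: D.append(ray(f,[e[0]],.07)[0,:2])
    D=np.array(D,np.float32)
    return p,nn,tt,E,D
def circ(D,R0=.048):
    from scipy.optimize import least_squares
    s=least_squares(lambda z:np.hypot(*(D-z[:2]).T)-z[2],[*D.mean(0),R0],loss='soft_l1',f_scale=.0015)
    s2=least_squares(lambda z:np.hypot(*(D-z).T)-R0,s.x[:2],loss='soft_l1',f_scale=.0015)
    return s.x,s2.x
E
python3 - <<'E'
from h import *
from bench import r
f,im,V=fine(r)
print(V[223,228:272].astype(int))
print(V[205:245,248].astype(int))
p,nn,tt,E,D=analyse(f,V,(.543,.14),190,170)
print('ang',np.degrees(np.arctan2(nn[1],nn[0])),'edge resid',((E-p)@nn).std(),len(E))
a,b=circ(D);print(a,b, 'xs',(a[:2]-p)@nn,(b-p)@nn)
# shelf ends along t from min area rect
c=np.array([.5407,.0536]);mid=p+tt*((c-p)@tt);print('mid',mid,'disc ys',(b-mid)@tt)
# fan
print('fan foot',ray(f,[[436,254]],0.02), 'fan head',ray(f,[[470,258]],.2),'mug',ray(f,[[298,220]],.16))
for s in (-.28,.28):print(mid+s*tt)
E
```

```text
[252 252 251 251 251 250 210 129 133 132 130 128 130 128 125 127 133 133
 128 129 133 132 135 133 133 132 137 139 137 134 135 135 135 153 161 187
 254 254 254 254 254 254 254 254]
[252 252 253 254 249 184 130 132 134 136 134 128 127 130 130 129 129 130
 133 130 130 132 132 131 130 128 130 135 135 135 134 130 238 254 253 253
 253 253 252 249]
ang -6.467606 edge resid 0.0006088252553956123 47
[0.54252411 0.13985897 0.04790888] [0.54251059 0.1398557 ] xs -0.1190035610372738 -0.11901663200888758
mid [0.65109266 0.04108557] disc ys 0.08591068502758901
fan foot [[ 0.44212761 -0.54265391  0.02      ]] fan head [[ 0.42017412 -0.60751202  0.2       ]] mug [[ 0.54548337 -0.03704005  0.16      ]]
[ 0.61955305 -0.23713243]
[0.68263226 0.31930357]
```

Call:
step_arm(xyz=[[0,-0.17,0],[0,-0.34,0],[0,-0.5,0],[0,-0.5,0],[0,-0.5,0]], rotation=[[0,0,0],[0,0.09,0],[0,0.18,0],[0,0.27,0],[0,0.363,0]], grip=0.4, force=20)

```text
clock: 0.98
tcp_pos: [0.2977, -0.6057, 0.5554]
orientation: [-1.151, 1.295, -1.297]
contact_force: [1.0, 0.4, -0.4]
grip_width: 0.0514
```

Call:
step_arm(xyz=[[-0.18,0,0.1],[-0.36,0,0.2],[-0.54,0,0.3],[-0.72,0,0.4],[-0.9,0,0.5],[-0.9,0,0.5],[-0.9,0,0.5]], rotation=[[0,0,0],[0,0,0],[0,0,0],[0,0,0],[0,0,0],[0,0,0],[0,0,0]])

```text
clock: 1.85
tcp_pos: [0.4782, -0.3556, 0.5553]
orientation: [-1.152, 1.295, -1.297]
contact_force: [-1.3, 0.4, -0.2]
grip_width: 0.0515
```

```bash
cat >> h.py <<'E'
MID=np.array([.65109,.04109]);A=np.deg2rad(-6.47)
NN=np.array([np.cos(A),np.sin(A)]);TT=np.array([-NN[1],NN[0]])
def st(r):
    o=r.get_obs();M=R.from_rotvec(o['orientation']).as_matrix()
    d=o['tcp_pos'][:2]-MID
    z=M[:,2];print('t',o['clock'],'xs,ys,z',(d@NN).round(4),(d@TT).round(4),o['tcp_pos'][2].round(4),'yaw z',np.degrees(np.arctan2(z[1],z[0])).round(2),'tilt',M[:,1].round(4),'F',o['contact_force'].round(1),'w',o['grip_width'].round(4),'j',o['joints'].round(2))
    return o,M
E
python3 -c "
from h import *
from bench import r
st(r)"
```

```text
Traceback (most recent call last):
  File "h.py", line 68, in st
    z=M[:,2];print('t',o['clock'],'xs,ys,z',(d@NN).round(4),(d@TT).round(4),o['tcp_pos'][2].round(4),'yaw z',np.degrees(np.arctan2(z[1],z[0])).round(2),'tilt',M[:,1].round(4),'F',o['contact_force'].round(1),'w',o['grip_width'].round(4),'j',o['joints'].round(2))
                                                                                                                                                                                                                   ^^^^^^^^^^^^^^^^^^^^^
AttributeError: 'float' object has no attribute 'round'
```

Call:
step_arm(xyz=[[-0.18,0,0],[-0.36,0,0],[-0.54,0,0],[-0.72,0,0],[-0.9,0,0],[-0.9,0,0],[-0.9,0,0]], rotation=[[0,0,0],[0,0,0],[0,0,0],[0,0,0],[0,0,0],[0,0,0],[0,0,0]])

```text
clock: 2.72
tcp_pos: [0.5098, -0.0895, 0.5549]
orientation: [-1.151, 1.296, -1.3]
contact_force: [-0.1, -0.5, -0.8]
grip_width: 0.0512
```

```bash
sed -i "s/o\['grip_width'\].round(4)/round(o['grip_width'],4)/" h.py
python3 -c "
from h import *
from bench import r
st(r)"
```

```text
t 2.725 xs,ys,z -0.1257 -0.1456 0.5549 yaw z -6.92 tilt [ 1.0e-04 -2.3e-03 -1.0e+00] F [-0.1 -0.5 -0.8] w 0.0512 j [ 0.22  0.11 -0.19  1.71  0.02  1.32 -1.66]
```

Call:
step_arm(xyz=[[-0.2,0,-0.06],[-0.4,0,-0.12],[-0.6,0,-0.18],[-0.772,0,-0.234],[-0.772,0,-0.234],[-0.772,0,-0.234]], rotation=[[0,-0.005,0],[0,-0.005,0],[0,-0.005,0],[0,-0.005,0],[0,-0.005,0],[0,-0.005,0]])

```text
clock: 3.48
tcp_pos: [0.4689, 0.1466, 0.5542]
orientation: [-1.154, 1.293, -1.297]
contact_force: [0.9, -0.8, 0.1]
grip_width: 0.0512
```

```bash

python3 -c "
from h import *
from bench import r
st(r)"
```

```text
t 3.475 xs,ys,z -0.1929 0.0843 0.5542 yaw z -6.69 tilt [ 0.     -0.0032 -1.    ] F [ 0.9 -0.8  0.1] w 0.0512 j [-0.05  0.08 -0.4   1.75  0.04  1.32 -2.15]
```

Call:
step_arm(xyz=[[-0.006,0.2,-0.01],[-0.006,0.4,-0.01],[-0.006,0.6,-0.01],[-0.006,0.8,-0.01],[-0.006,0.94,-0.01],[-0.006,0.94,-0.01],[-0.006,0.94,-0.01]], rotation=[[0,0,0],[0,0,0],[0,0,0],[0,0,0],[0,0,0],[0,0,0],[0,0,0]])

```text
clock: 4.35
tcp_pos: [0.4674, 0.1469, 0.2736]
orientation: [-1.151, 1.293, -1.3]
contact_force: [-0.9, 0.1, 0.6]
grip_width: 0.0515
```

```bash

python3 -c "
from h import *
from bench import r
st(r)
f=r.grab_frame('scene');im=f['pixels'][150:260,270:420,::-1]
cv2.imwrite('pics/s2.png',cv2.resize(im,None,fx=5,fy=5,interpolation=2))
f=r.grab_frame('top');im=f['pixels'][170:290,180:360,::-1]
cv2.imwrite('pics/t2.png',cv2.resize(im,None,fx=4,fy=4,interpolation=2))
"
```

```text
t 4.35 xs,ys,z -0.1945 0.0845 0.2736 yaw z -6.83 tilt [ 0.002 -0.003 -1.   ] F [-0.9  0.1  0.6] w 0.0515 j [-0.12  0.38 -0.37  2.09  0.22  0.71 -2.32]
```

View pics/s2.png

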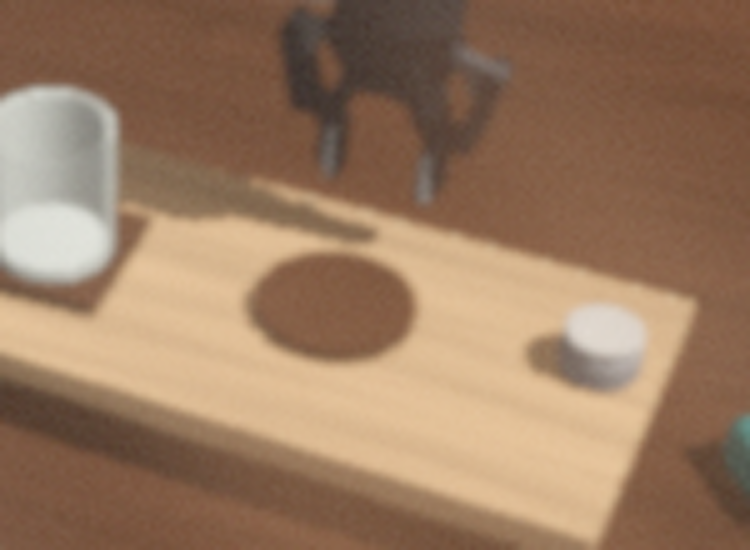

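View pics/t2.png

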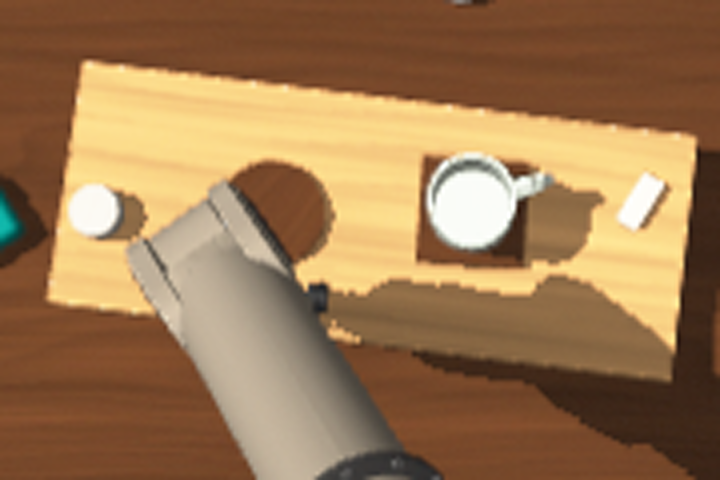

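```bash

python3 -c "
from h import *
from bench import r
f=r.grab_frame('scene')
for uv in ((336,185),(355,190.2)):
  a=ray(f,[uv],.06)[0];b=ray(f,[uv],.15)[0]
  for xs in(-.195,-.185):
    s=((MID+xs*NN-a[:2])@NN)/((b-a)[:2]@NN);q=a+s*(b-a);print(xs,q,(q[:2]-MID)@TT)
"
```

```text
-0.195 [0.46337762 0.11637343 0.09869436] 0.05365196599136561
-0.185 [0.47367628 0.11844177 0.10646651] 0.056867610868130296
-0.195 [0.47027805 0.17722098 0.09866958] 0.1148895317180014
-0.185 [0.48051144 0.1787138  0.10644197] 0.1175259785383474
```

Call:
step_arm(xyz=[[-0.005,0.05,0],[-0.005,0.11,0],[-0.005,0.11,0],[-0.005,0.11,0]], rotation=[[0,-0.004,0],[0,-0.004,0],[0,-0.004,0],[0,-0.004,0]])

```text
clock: 5.0
tcp_pos: [0.4676, 0.1493, 0.2414]
orientation: [-1.153, 1.287, -1.294]
contact_force: [0.2, 0.0, 0.7]
grip_width: 0.0511
```

Call:
step_arm(xyz=[[0,0.01,0],[0,0.02,0],[0,0.02,0]], rotation=[[0,0,0],[0,0,0],[0,0,0]])

```text
clock: 5.38
tcp_pos: [0.4675, 0.1493, 0.2353]
orientation: [-1.153, 1.287, -1.294]
contact_force: [0.5, 0.3, 0.7]
grip_width: 0.0512
```

```bash

python3 -c "
from h import *
from bench import r
st(r)
f=r.grab_frame('scene');im=f['pixels'][150:260,270:420,::-1]
cv2.imwrite('pics/s3.png',cv2.resize(im,None,fx=5,fy=5,interpolation=2))
"
```

```text
t 5.375 xs,ys,z -0.1946 0.0868 0.2353 yaw z -6.36 tilt [ 0.0039 -0.0023 -1.    ] F [0.5 0.3 0.7] w 0.0512 j [-0.15  0.45 -0.35  2.11  0.26  0.63 -2.36]
```

View pics/s3.png

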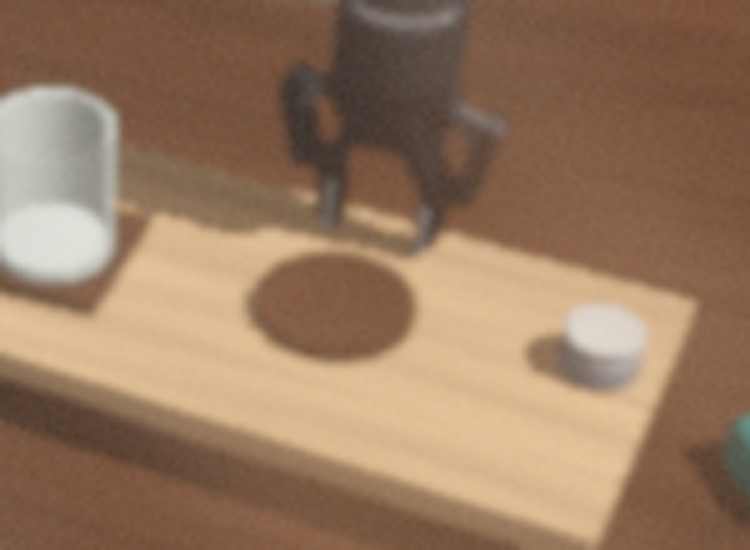

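Call:
step_arm(xyz=[[0,0.008,0],[0,0.008,0],[0,0.008,0]], rotation=[[0,0,0],[0,0,0],[0,0,0]])

```text
clock: 5.8
tcp_pos: [0.4676, 0.1493, 0.233]
orientation: [-1.153, 1.287, -1.294]
contact_force: [0.2, 0.0, -0.7]
grip_width: 0.0516
```

Call:
step_arm(xyz=[[0,0.005,0],[0,0.005,0]], rotation=[[0,0,0],[0,0,0]])

```text
clock: 6.05
tcp_pos: [0.4675, 0.1493, 0.2314]
orientation: [-1.153, 1.287, -1.294]
contact_force: [0.9, -0.2, 0.0]
grip_width: 0.0515
```

Call:
step_arm(xyz=[[0,0.005,0],[0,0.005,0]], rotation=[[0,0,0],[0,0,0]])

```text
clock: 6.3
tcp_pos: [0.4676, 0.1493, 0.2302]
orientation: [-1.153, 1.286, -1.294]
contact_force: [-1.5, -0.1, 5.2]
grip_width: 0.0513
```

Call:
step_arm(xyz=[[0.003,-0.013,0],[0.003,-0.013,0],[0.003,-0.013,0.03],[0.003,-0.013,0.06],[0.003,-0.013,0.08],[0.003,-0.013,0.1],[0.003,-0.013,0.12],[0.003,-0.013,0.14],[0.003,-0.013,0.16],[0.003,-0.013,0.16]], rotation=[[0,0,0],[0,0,0],[0,0,0],[0,0,0],[0,0,0],[0,0,0],[0,0,0],[0,0,0],[0,0,0],[0,0,0]])

```text
clock: 7.55
tcp_pos: [0.5157, 0.1431, 0.2344]
orientation: [-1.152, 1.287, -1.295]
contact_force: [-0.1, 0.6, -0.2]
grip_width: 0.0514
```

```bash

python3 -c "
from h import *
from bench import r
st(r)
f=r.grab_frame('scene');im=f['pixels'][150:260,270:420,::-1]
cv2.imwrite('pics/s4.png',cv2.resize(im,None,fx=5,fy=5,interpolation=2))
"
```

```text
t 7.55 xs,ys,z -0.146 0.0861 0.2344 yaw z -6.39 tilt [ 0.0045 -0.0022 -1.    ] F [-0.1  0.6 -0.2] w 0.0514 j [-0.12  0.5  -0.34  2.01  0.27  0.67 -2.31]
```

View pics/s4.png

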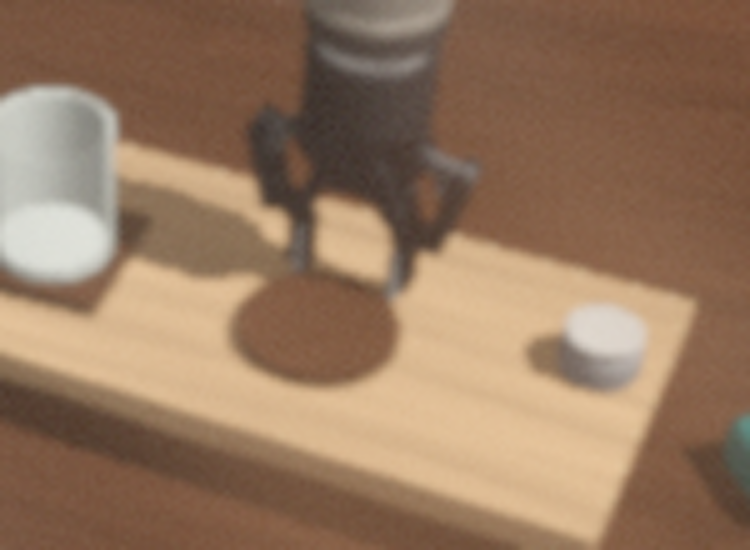

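Call:
step_arm(xyz=[[0,0,0.02],[0,0,0.045],[0,0,0.07],[0,0,0.095],[0,0,0.12],[0,0,0.145],[0,0,0.17],[0,0,0.195],[0,0,0.21],[0,0,0.22],[0,0,0.22]], rotation=[[0,0,0],[0,0,0],[0,0,0],[0,0,0],[0,0,0],[0,0,0],[0,0,0],[0,0,0],[0,0,0],[0,0,0],[0,0,0]])

```text
clock: 8.98
tcp_pos: [0.5811, 0.1358, 0.2346]
orientation: [-1.153, 1.287, -1.294]
contact_force: [0.4, 0.1, -0.4]
grip_width: 0.0513
```

```bash

python3 -c "
from h import *
from bench import r
st(r)
f=r.grab_frame('scene');im=f['pixels'][150:260,270:420,::-1]
cv2.imwrite('pics/s5.png',cv2.resize(im,None,fx=5,fy=5,interpolation=2))
f=r.grab_frame('top');im=f['pixels'][170:290,180:360,::-1]
cv2.imwrite('pics/t5.png',cv2.resize(im,None,fx=4,fy=4,interpolation=2))
"
```

```text
t 8.975 xs,ys,z -0.0802 0.0862 0.2346 yaw z -6.38 tilt [ 0.0042 -0.0022 -1.    ] F [ 0.4  0.1 -0.4] w 0.0513 j [-0.09  0.58 -0.33  1.86  0.27  0.74 -2.24]
```

View pics/s5.png

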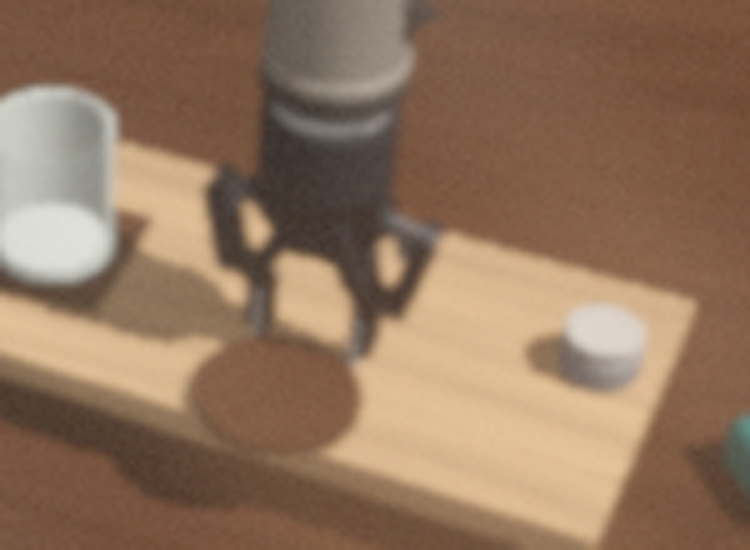

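View pics/t5.png

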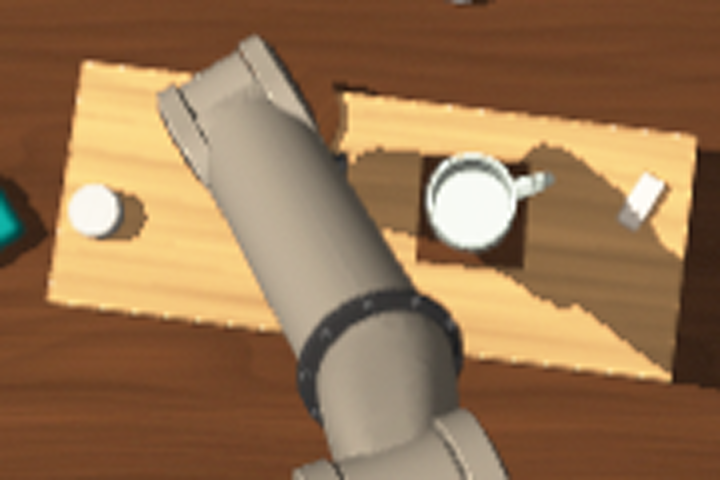

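Call:
step_arm(xyz=[[0,0,-0.03],[0,0,-0.12],[0,0,-0.22],[0,0,-0.32],[0,0,-0.36],[0,0,-0.36],[0,0,-0.36]], rotation=[[0,0,0],[0,0,0],[0,0,0],[0,0,0],[0,0,0],[0,0,0],[0,0,0]])

```text
clock: 9.95
tcp_pos: [0.4746, 0.1478, 0.2344]
orientation: [-1.151, 1.286, -1.295]
contact_force: [0.5, -0.5, 0.4]
grip_width: 0.051
```

```bash

cat > m.py <<'E'
from h import *
from bench import r
import sys
tag=sys.argv[1];cx=float(sys.argv[2])
st(r)
f,im,V=fine(r)
cv2.imwrite(f'pics/t{tag}.png',cv2.resize(im[170:290,180:360],None,fx=4,fy=4,interpolation=2))
# edge from unoccluded spans, disc contour by hue-independent thresholds: on-shelf half (vs light wood)
c0=MID+cx*NN+.086*TT
p,nn,tt,E,D=analyse(f,V,c0,190,170)
dx=(D-MID)@NN
print('edge offset vs MID',((E-MID)@NN).mean().round(4),((E-MID)@NN).std().round(4))
on=D[(D-MID)@NN<-.006]
a=circ(on);rel=lambda q:((q[:2]-MID)@NN,(q[:2]-MID)@TT)
print('n',len(on),'free R',a[0][2],rel(a[0]),'fixed R',rel(a[1]),'resid',(np.hypot(*(on-a[1]).T)-.048).std())
g=r.grab_frame('scene');cv2.imwrite(f'pics/s{tag}.png',cv2.resize(g['pixels'][150:260,270:420,::-1],None,fx=5,fy=5,interpolation=2))
E
python3 m.py 6 -.029
```

```text
t 9.95 xs,ys,z -0.1874 0.0861 0.2344 yaw z -6.41 tilt [ 0.0055 -0.0018 -1.    ] F [ 0.5 -0.5  0.4] w 0.051 j [-0.14  0.45 -0.35  2.09  0.26  0.63 -2.35]
edge offset vs MID -0.0009 0.0006
n 47 free R 0.05023788149291004 (np.float64(-0.026709734565349422), np.float64(0.08395440546587112)) fixed R (np.float64(-0.029118866657457953), np.float64(0.08394669730349971)) resid 0.0013086851127517834
```

View pics/t6.png

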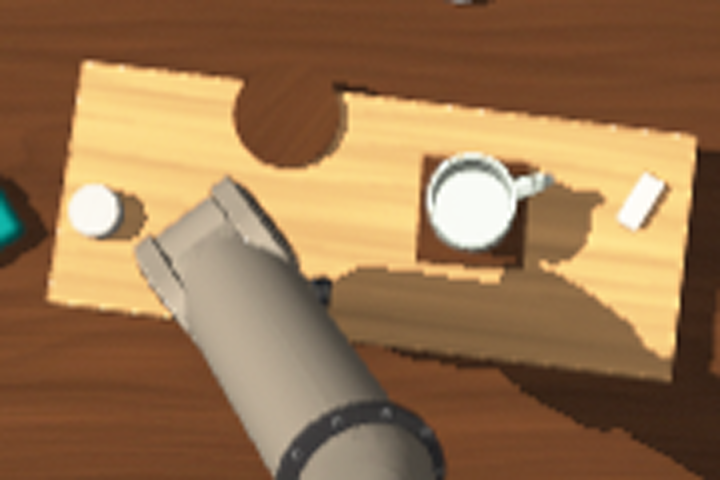

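View pics/s6.png

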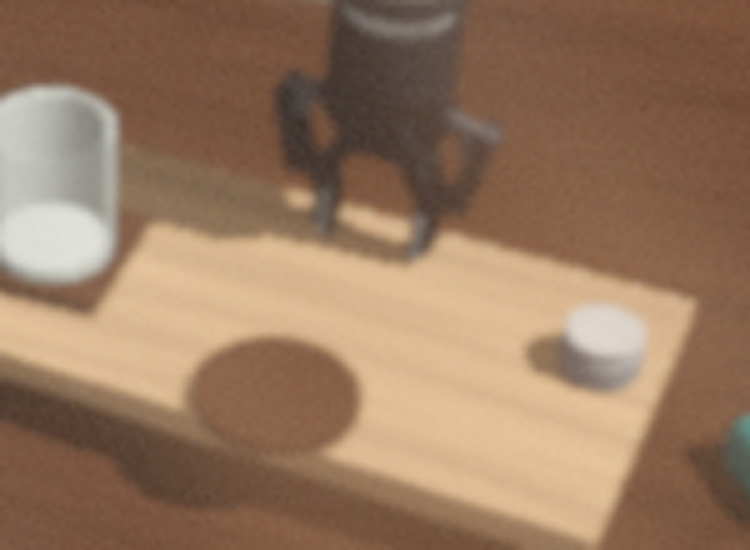

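```bash
python3 - <<'E'
from h import *
from bench import r
f,im,V=fine(r)
c0=MID-.029*NN+.086*TT
for thr in (160,190,215):
    p,nn,tt,E,D=analyse(f,V,c0,thr,170)
    o=(E-MID)@NN*1e3
    print(thr,len(E),o.mean().round(2),np.degrees(np.arctan2(nn[1],nn[0])).round(3),'line off at disc',((p+tt*((c0-p)@tt)-MID)@NN*1e3).round(2))
print(np.c_[(E-MID)@TT*1e3,o].round(1)[::3].tolist())
for thr in(145,150,160,170):
    D=analyse(f,V,c0,190,thr)[4]
    for lo in (-.006,-.015):
        s=(D-MID)@NN<lo; s&=((D-c0)@TT>-.020)
        a=circ(D[s]);print(thr,lo,s.sum(),((a[1]-MID)@NN*1e3).round(2),((a[1]-MID)@TT*1e3).round(2),'free',a[0][2].round(4),((a[0][:2]-MID)@NN*1e3).round(2))
# all rim with low threshold incl. outboard half is indistinct
E
```

```text
160 47 0.32 -6.493 line off at disc 0.41
190 47 -0.89 -6.485 line off at disc -0.86
215 47 -2.1 -6.542 line off at disc -2.15
[[-250.1, -2.7], [-224.2, -3.2], [-198.2, -2.5], [-172.3, -1.1], [-146.4, -2.7], [-120.4, -2.5], [-94.5, -2.7], [-68.6, -2.5], [-42.6, -2.3], [-16.7, -2.0], [9.2, -1.6], [147.5, -2.0], [173.5, -1.6], [199.4, -2.5], [225.3, -2.5], [251.3, -2.0]]
145 -0.006 28 -27.49 85.14 free 0.0483 -27.22
145 -0.015 26 -27.45 85.21 free 0.0488 -26.7
150 -0.006 28 -27.68 85.35 free 0.0487 -27.13
150 -0.015 26 -27.68 85.36 free 0.0491 -26.74
160 -0.006 28 -27.91 85.76 free 0.0491 -27.01
160 -0.015 26 -27.92 85.75 free 0.0496 -26.54
170 -0.006 28 -28.21 86.16 free 0.0493 -27.15
170 -0.015 26 -28.22 86.14 free 0.0498 -26.6
```

```bash
python3 - <<'E'
from h import *
from bench import r
for i in range(3):
    f,im,V=fine(r)
    print(f['position'],f['attitude'],f['cx'])
    p,nn,tt,E,D=analyse(f,V,MID-.0285*NN+.086*TT,190,160)
    print(((E-MID)@NN*1e3).mean(), circ(D[((D-MID)@NN<-.006)&((D-MID)@TT>.066)])[1])
a=cv2.imread('pics/top0.png');Va=cv2.cvtColor(a,cv2.COLOR_BGR2HSV)[:,:,2].astype(float)
p,nn,tt,E,D=analyse(f,Va,(.5425,.1399),190,160)
print('initial img',((E-MID)@NN*1e3).mean(),((p-MID)@NN*1e3),((circ(D)[1]-MID)@NN))
g=r.grab_frame('scene');Vs=cv2.cvtColor(g['pixels'][:,:,::-1].copy(),cv2.COLOR_BGR2HSV)[:,:,2].astype(float)
# profile across far edge in scene
for ys in(0,.04,.16,.2):
    xs=np.arange(-.012,.03,.002)
    q=proj(g,[[*(MID+x*NN+ys*TT),.06] for x in xs]).astype(np.float32)
    print(ys,cv2.remap(Vs.astype(np.float32),q[:,0][None],q[:,1][None],1)[0].astype(int))
xs=np.arange(-.09,.06,.004)
q=proj(g,[[*(MID+x*NN+.086*TT),.07] for x in xs]).astype(np.float32)
print(np.c_[xs*1e3,cv2.remap(Vs.astype(np.float32),q[:,0][None],q[:,1][None],1)[0]].astype(int).tolist())
E
```

```text
[ 0.34758948 -0.0317617   1.86423202] [-2.15535955  2.1292296  -0.12860705] 287.38537222090923
-0.878036545042359 [0.63293507 0.12941953]
[ 0.34758948 -0.0317617   1.86423202] [-2.15535955  2.1292296  -0.12860705] 287.38537222090923
-0.8972707569398295 [0.63295247 0.12942468]
[ 0.34758948 -0.0317617   1.86423202] [-2.15535955  2.1292296  -0.12860705] 287.38537222090923
-0.8876534342070508 [0.63294097 0.12943498]
initial img -0.1422559292582865 -0.01577721590834296 -0.11921656409023136
0 [220 221 221 218 212 203 189 175 163 154 147 145 143 139 134 124 114 105
  99  95  93]
0.04 [148 152 157 162 166 169 168 162 157 151 148 146 144 143 140 133 124 117
 110 104 101]
0.16 [221 221 220 218 210 201 187 173 164 157 152 150 149 147 144 138 131 125
 120 119 118]
0.2 [222 222 221 219 215 204 193 179 165 158 153 151 151 149 147 142 134 127
 122 118 117]
[[-90, 219], [-86, 217], [-81, 212], [-77, 197], [-73, 172], [-69, 144], [-65, 135], [-61, 133], [-57, 133], [-53, 134], [-49, 134], [-45, 133], [-41, 135], [-37, 135], [-33, 136], [-29, 135], [-25, 136], [-21, 136], [-17, 136], [-13, 135], [-9, 137], [-5, 138], [-1, 137], [2, 139], [6, 139], [10, 137], [14, 135], [18, 130], [22, 124], [26, 123], [30, 121], [34, 114], [38, 111], [42, 109], [46, 106], [50, 105], [54, 107], [58, 105]]
```

```bash
python3 - <<'E'
from h import *
from bench import r
g=r.grab_frame('scene')
a=cv2.imread('pics/scene0.png')
for nm,im,c in(('init',a,-.119),('now',g['pixels'][:,:,::-1].copy(),-.0285)):
    V=cv2.cvtColor(im,cv2.COLOR_BGR2HSV)[:,:,2].astype(np.float32)
    c0=MID+c*NN+.086*TT
    for thr in(165,177,190):
        D=[]
        for an in np.linspace(110,200,40):
            u=NN*np.cos(np.radians(an))+TT*np.sin(np.radians(an))
            q=proj(g,[[*(c0+.03*u),.07],[*(c0+.066*u),.07]])
            e=subedge(V,q[0],q[1],thr)
            if e:D.append(ray(g,[e[0]],.07)[0,:2])
        D=np.array(D);s=circ(D)
        print(nm,thr,len(D),'fixed',((s[1]-MID)@NN*1e3).round(2),((s[1]-MID)@TT*1e3).round(2),'free',s[0][2].round(4),((s[0][:2]-MID)@NN*1e3).round(2))
E
```

```text
init 165 40 fixed -114.43 86.68 free 0.0434 -119.09
init 177 40 fixed -116.16 86.8 free 0.0448 -119.4
init 190 40 fixed -118.05 87.0 free 0.0462 -119.85
now 165 40 fixed -25.11 84.74 free 0.0449 -28.24
now 177 40 fixed -26.82 84.9 free 0.0466 -28.24
now 190 40 fixed -28.77 85.08 free 0.0482 -28.53
```

Call:
step_arm(xyz=[[0,0,0.06],[0,0,0.14],[0,0,0.22],[0,0,0.28],[0,0,0.32],[0,0,0.34],[0,0,0.36],[0,0,0.375],[0,0,0.385],[0,0,0.391],[0,0,0.391],[0,0,0.391]], rotation=[[0,0,0],[0,0,0],[0,0,0],[0,0,0],[0,0,0],[0,0,0],[0,0,0],[0,0,0],[0,0,0],[0,0,0],[0,0,0],[0,0,0]])

```text
clock: 11.85
tcp_pos: [0.5902, 0.1348, 0.2347]
orientation: [-1.153, 1.287, -1.294]
contact_force: [-1.0, 0.2, 0.2]
grip_width: 0.0514
```

```bash
python3 -c "
from h import *
from bench import r
st(r)"
```

```text
t 11.85 xs,ys,z -0.0711 0.0862 0.2347 yaw z -6.38 tilt [ 0.0042 -0.0022 -1.    ] F [-1.   0.2  0.2] w 0.0514 j [-0.08  0.59 -0.32  1.84  0.27  0.75 -2.24]
```

Call:
step_arm(xyz=[[0,0,-0.03],[0,0,-0.12],[0,0,-0.22],[0,0,-0.32],[0,0,-0.38],[0,0,-0.38],[0,0,-0.38]], rotation=[[0,0,0],[0,0,0],[0,0,0],[0,0,0],[0,0,0],[0,0,0],[0,0,0]])

```text
clock: 12.72
tcp_pos: [0.4775, 0.1474, 0.2344]
orientation: [-1.152, 1.286, -1.295]
contact_force: [0.8, -0.2, -0.2]
grip_width: 0.0512
```

```bash
python3 m.py 7 -.018; python3 - <<'E'
from h import *
from bench import r
f,im,V=fine(r)
c0=MID-.018*NN+.086*TT
for thr in (160,175,190):
    p,nn,tt,E,D=analyse(f,V,c0,thr,thr)
    eo=((E-MID)@NN*1e3).mean()
    s=((D-MID)@NN<-.006)&((D-c0)@TT>-.02)
    a=circ(D[s]);c=(a[1]-MID)@NN*1e3
    print('top',thr,'edge',eo.round(2),'c',c.round(2),((a[1]-MID)@TT*1e3).round(2),'overhang',(48+c-eo).round(2),'free',a[0][2].round(4),((a[0][:2]-MID)@NN*1e3).round(2))
g=r.grab_frame('scene')
V=cv2.cvtColor(g['pixels'][:,:,::-1].copy(),cv2.COLOR_BGR2HSV)[:,:,2].astype(np.float32)
for thr in(165,177,190):
    D=[]
    for an in np.linspace(110,200,40):
        u=NN*np.cos(np.radians(an))+TT*np.sin(np.radians(an))
        q=proj(g,[[*(c0+.03*u),.07],[*(c0+.066*u),.07]])
        e=subedge(V,q[0],q[1],thr)
        if e:D.append(ray(g,[e[0]],.07)[0,:2])
    s=circ(np.array(D));print('scene',thr,((s[1]-MID)@NN*1e3).round(2),'free',s[0][2].round(4),((s[0][:2]-MID)@NN*1e3).round(2))
E
```

```text
t 12.725 xs,ys,z -0.1844 0.0861 0.2344 yaw z -6.39 tilt [ 0.0052 -0.0019 -1.    ] F [ 0.8 -0.2 -0.2] w 0.0512 j [-0.14  0.46 -0.35  2.09  0.26  0.63 -2.35]
edge offset vs MID -0.0009 0.0006
n 42 free R 0.05118923856153291 (np.float64(-0.016893457118869682), np.float64(0.08353067168803711)) fixed R (np.float64(-0.02068283820416466), np.float64(0.08373130323541353)) resid 0.0017050719279478762
top 160 edge 0.29 c -18.98 85.97 overhang 28.73 free 0.0512 -16.47
top 175 edge -0.32 c -19.46 86.42 overhang 28.86 free 0.0515 -16.66
top 190 edge -0.92 c -19.86 86.84 overhang 29.06 free 0.0522 -16.57
scene 165 -15.94 free 0.0435 -20.44
scene 177 -17.5 free 0.045 -20.52
scene 190 -19.25 free 0.0465 -20.79
```

View pics/t7.png

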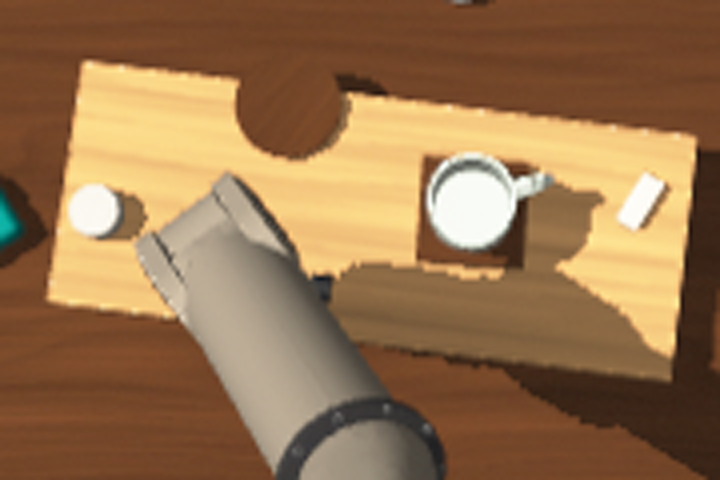

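View pics/s7.png

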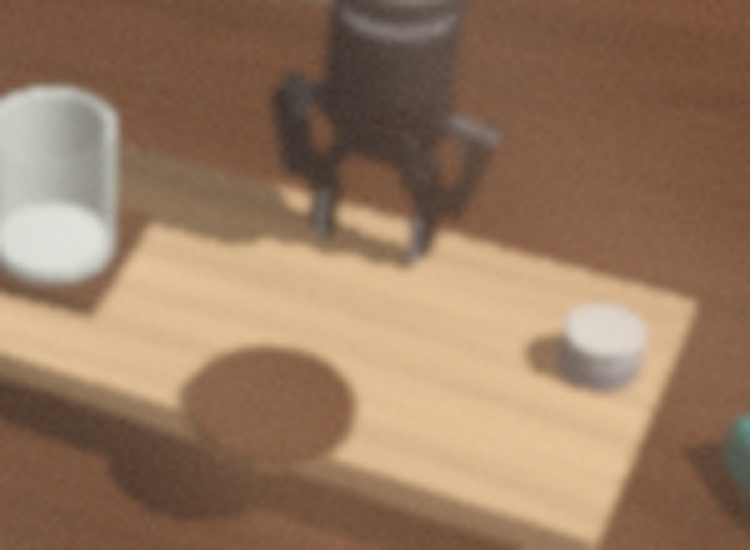

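Call:
step_arm(xyz=[[0,0,0.06],[0,0,0.14],[0,0,0.22],[0,0,0.28],[0,0,0.32],[0,0,0.34],[0,0,0.36],[0,0,0.373],[0,0,0.38],[0,0,0.385],[0,0,0.385],[0,0,0.385]], rotation=[[0,0,0],[0,0,0],[0,0,0],[0,0,0],[0,0,0],[0,0,0],[0,0,0],[0,0,0],[0,0,0],[0,0,0],[0,0,0],[0,0,0]])

```text
clock: 14.42
tcp_pos: [0.5922, 0.1344, 0.2347]
orientation: [-1.152, 1.287, -1.295]
contact_force: [-0.4, 0.0, 0.4]
grip_width: 0.0512
```

```bash
python3 -c "
from h import *
from bench import r
st(r)"
```

```text
t 14.425 xs,ys,z -0.069 0.0861 0.2347 yaw z -6.41 tilt [ 0.0045 -0.002  -1.    ] F [-0.4  0.   0.4] w 0.0512 j [-0.08  0.59 -0.32  1.83  0.27  0.76 -2.23]
```

Call:
step_arm(xyz=[[0,0,-0.03],[0,0,-0.12],[0,0,-0.22],[0,0,-0.32],[0,0,-0.38],[0,0,-0.38],[0,0,-0.38]], rotation=[[0,0,0],[0,0,0],[0,0,0],[0,0,0],[0,0,0],[0,0,0],[0,0,0]])

```text
clock: 15.3
tcp_pos: [0.4796, 0.1471, 0.2344]
orientation: [-1.151, 1.286, -1.295]
contact_force: [0.2, -0.4, 0.5]
grip_width: 0.0511
```

Call:
step_arm(xyz=[[0,-0.1,0],[0,-0.25,0],[0,-0.4,0],[0,-0.6,0],[0,-0.6,0],[0,-0.6,0],[0,-0.6,0]], rotation=[[0,0,0],[0,0,0],[0,0,0],[0,0,0],[0,0,0],[0,0,0],[0,0,0]])

```text
clock: 16.18
tcp_pos: [0.4785, 0.147, 0.413]
orientation: [-1.153, 1.288, -1.295]
contact_force: [-0.7, -0.2, 0.2]
grip_width: 0.0515
```

```bash
python3 m.py 8 -.018; python3 - <<'E'
from h import *
from bench import r
f,im,V=fine(r)
c0=MID-.018*NN+.086*TT
for thr in (160,175,190):
    p,nn,tt,E,D=analyse(f,V,c0,thr,thr)
    eo=((E-MID)@NN*1e3).mean()
    s=((D-MID)@NN<-.006)&((D-c0)@TT>-.02)
    a=circ(D[s]);c=(a[1]-MID)@NN*1e3
    print('top',thr,'edge',eo.round(2),'c',c.round(2),((a[1]-MID)@TT*1e3).round(2),'overhang',(48+c-eo).round(2))
g=r.grab_frame('scene')
V=cv2.cvtColor(g['pixels'][:,:,::-1].copy(),cv2.COLOR_BGR2HSV)[:,:,2].astype(np.float32)
for thr in(165,177,190):
    D=[]
    for an in np.linspace(110,200,40):
        u=NN*np.cos(np.radians(an))+TT*np.sin(np.radians(an))
        q=proj(g,[[*(c0+.03*u),.07],[*(c0+.066*u),.07]])
        e=subedge(V,q[0],q[1],thr)
        if e:D.append(ray(g,[e[0]],.07)[0,:2])
    s=circ(np.array(D));print('scene',thr,((s[1]-MID)@NN*1e3).round(2))
E
```

```text
t 16.175 xs,ys,z -0.1834 0.0858 0.413 yaw z -6.45 tilt [ 0.003  -0.0025 -1.    ] F [-0.7 -0.2  0.2] w 0.0515 j [-0.06  0.21 -0.42  1.93  0.1   1.02 -2.21]
edge offset vs MID -0.0003 0.0006
n 42 free R 0.05001493352206759 (np.float64(-0.015391984328515053), np.float64(0.0838293114149372)) fixed R (np.float64(-0.017859778064167414), np.float64(0.08379419977371491)) resid 0.0011680250391054726
top 160 edge 0.89 c -16.48 85.3 overhang 30.63
top 175 edge 0.3 c -17.0 85.81 overhang 30.7
top 190 edge -0.31 c -17.43 86.32 overhang 30.87
scene 165 -13.24
scene 177 -14.89
scene 190 -16.61
```

View pics/t8.png

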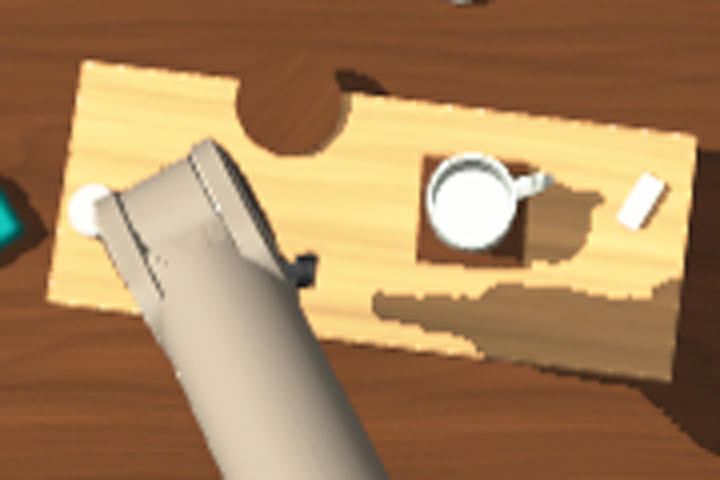

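View pics/s8.png

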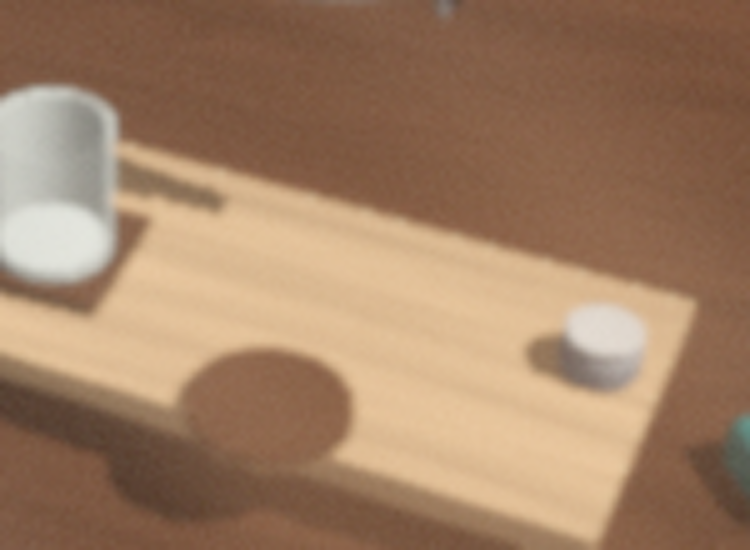

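```bash
python3 -c "
from bench import r
print(r.hand_in())"
```

```text
the job is handed in; nothing more can be done
None
```

I slid the round coaster to the far edge with the fingertips and handed the job in at about 16.4 s. It now overhangs by about 30.7 mm against the 30 mm asked, and it still lies flat on the shelf.

**How it was done:** I set the jaws about 51 mm apart so the two fingertips cradled the coaster's rim, with the tips roughly 4 mm above the shelf. I pushed in three strokes, backing off to measure after each. The second stroke stopped about 1 mm short and the third went about 0.7 mm past. I then backed off, raised the arm and handed in.

**Last checks:**
- **Overhang:** the top camera gave 30.6–30.9 mm and the finger position gave about 30.6 mm.
- **Disagreement:** the blurry scene camera read higher, at 31–35 mm depending on the brightness threshold. Before any push it was also off from the top view, by 1–4.5 mm in the same direction, so I trusted the top view. The top-view edge position itself shifted by up to 0.9 mm between pictures.
- **Other objects:** by eye, the mug and its square coaster, the tin and the eraser looked unmoved in the last pictures. I did not measure them. I did not check the pencil case, spoon rest or fan at the end; the gripper stayed well above the fan and never went near the other two.
- **Contact:** the only force noticed was a light 5 N touch of the fingertips on the shelf while finding its height. At hand-in the gripper was about 180 mm above the shelf and touching nothing.

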